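# Pack the spares box, heaviest part lowest

## Task

Pack the spares into the blue open-fronted box, heaviest lowest: slide the aluminium block along the bench and through the mouth of the box, without lifting it, until it is home against the back wall. Then lay the two nozzle cassettes flat and upright on the block, and finally lay the light white cover on top across both cassettes, within the box. Leave everything else on the bench where it stands.

Things in the scene. Friction and masses are not known exactly. Their poses are not given: they have to be found in the camera images.
- carrier: Blue open-topped box with an open front (mouth), fixed to the bench. Origin: on the bench top, under the middle of its floor; +x into the box (the way to push), y across, z up. Floor 3 mm thick, x=-60 to +66 mm. Back wall's inner face at x=+66 mm; side walls from x=-62 mm, 150 mm apart inside, 158 outside, 72 mm high. Grey guide rails 17 mm high along them leave 132 mm at the floor.
- carrier_mouth (a point): Middle of the front edge of the box floor, 3 mm above the bench (x=-60 mm in the box frame, same axes). A ramp rises to it from the bench over the last 30 mm. Grey fins 17 mm high flare out on both sides to x=-84 mm, 160 mm apart at their outer ends, and guide the block in.
- block: The heaviest part (0.8 kg): solid aluminium plate 112 (x) x 120 (y) x 22 mm with four screw heads and two lines on top; too wide to grasp. Origin: centre of its underside. Starts loose on the bench before the mouth, its +x side towards the box; friction about 5 N. Home in the box its origin is at x=+10, z=3 mm of the box frame and its top 25 mm above the bench.
- cassette_a: Nozzle cassette of medium weight (0.25 kg): black bar, blue panel on one side, eight white nozzles on top; 32 (x) x 110 (y) x 34 mm, the body 26 mm high, the nozzles 8 mm above it. Origin: centre of its underside. Grip it across x (32 mm). Two fit side by side on the block, lengthwise into the box, with room for fingers: at y=+33 and -33, x=+2 mm of the box frame.
- cassette_b: A second nozzle cassette, the same as cassette_a; either may lie on either side.
- cover: The lightest part (about 0.06 kg): white plastic cover, flat panel 104 (x) x 80 (y) x 5 mm with a grip rib on top in its middle, 60 mm long in x, 14 mm thick in y, rising to 31 mm above the underside. Origin: centre of its underside. Grip the rib across y. Lying across both cassettes in the box, its x runs along the box's y and its underside is 59 mm above the bench.
- plate_hotel: Fixed tall equipment behind the work: beige drive base with two plate magazines, 350 x 535 x 770 mm. Origin: centre of its underside; its base overhangs to 180 mm in front of that (towards the robot), 270 mm to either side. Keep the arm clear of it.
- yellow_jar: Bystander: clear jar with yellow cap, 47 mm across, 80 mm high. Origin: centre of its underside.
- desk_timer: Bystander: white timer 62 x 68 x 24 mm. Origin: centre of its underside.
- red_marker: Bystander: marker pen with red cap, 137 mm long in y, 13 mm thick. Origin: centre of its underside.
- tape: Bystander: roll of green tape, 90 mm across, 19 mm high. Origin: centre of its underside.
- tip_rack: Bystander: red tip rack with clear lid, 119 x 81 x 96 mm. Origin: centre of its underside.

How it is judged:
On the way, in this order (a step that is already met when the one before it is completed fails the run):
1. the block is home in the box, against the back wall (x of block in the frame of carrier between 0 and 0.018 m and z of block in the frame of carrier between -0.001 and 0.008 m and angle between block's own z axis and vertical below 0.06 rad), for 0.2 s.
2. both cassettes lie flat and upright on the block in the box (all of step 1 and x of cassette_a in the frame of carrier between -0.03 and 0.05 m and y of cassette_a in the frame of carrier between -0.065 and 0.065 m and z of cassette_a in the frame of carrier between 0.02 and 0.031 m and angle between each of cassette_a, cassette_b's own z axis and vertical below 0.12 rad and contact force between each of cassette_a, cassette_b and block above 0.1 N and x of cassette_b in the frame of carrier between -0.03 and 0.05 m and y of cassette_b in the frame of carrier between -0.065 and 0.065 m and z of cassette_b in the frame of carrier between 0.02 and 0.031 m), for 0.2 s.
3. the cover lies level on both cassettes in the box (x of cover in the frame of carrier between -0.03 and 0.03 m and y of cover in the frame of carrier between -0.035 and 0.035 m and z of cover in the frame of carrier between 0.053 and 0.066 m and angle between cover's own z axis and vertical below 0.12 rad and contact force between cover and cassette_a above 0.02 N and contact force between cover and cassette_b above 0.02 N), for 0.2 s.
At the end, for the whole second after the job is handed in: Block on the box floor within 10 mm of the back wall; both cassettes upright, level (0.12 rad), resting on the block inside the box; cover level (0.12 rad), rib up, resting on both cassettes, its centre within 30 mm (depth) and 35 mm (width) of the box's centre; all at rest (all of step 2 and all of step 3 and linear speed of each of block, cassette_a, cassette_b, cover below 0.02 m/s); the robot touches nothing.
It fails at once if the block is lifted from the bench or tipped (height (world z) of block above 0.02 m or angle between block's own z axis and vertical above 0.3 rad).
It fails at once if a bystander on the bench is shifted by more than 20 mm (distance of any of yellow_jar, desk_timer, red_marker, tape, tip_rack from where it was at the start of the episode above 0.02 m).
It also fails if it takes over 72 s, if anything falls off the work surface, if the arm or the gripper's body presses on something with over 40 N, if the wrist force passes 120 N, or if a joint passes its speed limit or range.

## Robot

A 7-joint arm with a two-finger parallel gripper is mounted at the origin on a cart in front of the work surface, level with it; the furniture and walls round the work are solid. World frame = base frame: x ahead of the robot, y to its left, z up, the work surface at z = 0. Lengths are in m, angles in rad, forces in N, time in s.
With the tool pointing down it reaches from about 0.4 to 0.85 m from the base axis. Payload 4.5 kg.
Tool frame: the origin (TCP) lies at the very end of the fingers, on their centre line; the grasp point (between the pads) lies 19 mm behind it (tcp_to_grasp is the z of the grasp point in the tool frame, in m); z points along the fingers, y is the line along which they close (so a half turn about z gives the same grasp; the last joint's range is limited). The gripper opens to 88 mm and grips with 3 to 60 N. Pads are 18 mm wide; open, the fingers measure 123 mm over their backs; the gripper's body (75 mm by 187 mm) begins 45 mm behind the grasp point.
Start: joints at [1.263, 0.689, -0.195, 1.565, 0.157, 0.902, -0.215], TCP at [0.21, -0.589, 0.239] pointing down, gripper open.
Joint ranges: [-3.01, 3.01], [-0.46, 2.08], [-1.47, 1.51], [0.13, 2.56], [-1, 4.14], [0.04, 2.09], [-2.66, 2.66]. Speed limits (rad/s): [2.57, 2.57, 3.14, 3.14, 3.14, 3.14, 3.14].

## Interface

Orientations are given as a unit quaternion [x, y, z, w].
In Python, from plant import * gives the robot as it stands. The module is installed in compiled form; this text tells all that it offers.
- The arm moves only by the shell command python3 -m jog 'ROWS' [OPENING] [FORCE]. ROWS is JSON, a list that holds one entry, the list of rows, each a list of 6 numbers: the shift along the tool's x, y, z in m, then the turn, a rotation vector about the tool's x, y, z in rad. In form: [[[dx, dy, dz, ax, ay, az], ...]]. A call has 1 to 12 rows; each row shifts and turns the commanded pose from where the row before left it, along the tool's axes as they then stand; what a row does not reach is not made up. A row lasts 1/8 s, in which the tool goes at most 62.5 mm and 10.7 degrees, less where a joint would pass 70% of its speed; a pose out of reach is approached as far as the arm can. A call with a gripper value outside its range is refused whole. OPENING is the finger opening in m, from 0 to 0.0881, set as the call begins (- or left out, the last holds). The fingers move at their own pace and stop on an object; FORCE is the grip in N (left out, the last holds). Time passes only in rows, so rows that do not move let the fingers close. It gives the time, the measured TCP pose, the force, the opening and the grip force at its end, in the units of the state.
- get_state(): the state, without advancing time (a new reading comes with each control period).
- snapshot(name): name is "scene" or "top"; returns a dict with "frame" (420x560x3 uint8, red, green, blue), "mtx" (3x3 intrinsics, pixels), "xyz" and "orientation" of the camera in the world. Camera axes: x right, y down, z forward; pixel columns grow to the right and rows downward; lengths in m; the calibration is good to about 2 mm. A picture is of the moment at which its call begins. There is no depth.
- finish_job(): hands the job in; it is judged then, once.
The state is a dict: "clock": time; "q": joint angles; "qd": joint speeds; "joint_torque": joint torques, N m; "tool_pos": TCP position; "eef_rot": TCP orientation; "contact_force": force on the tool from outside, world axes, zero at the start; "moment": the same for the moment, N m; "opening": opening from 0.0 (shut) to 1.0 (fully open); "finger_force": force on a finger pad.
Only numpy, scipy, OpenCV 4.12 (cv2) and the standard library are available. Lean on these libraries where they do the work, as an engineer would, in place of code of your own. Each camera call takes 0.05 s, during which the arm holds its last target. There are 200 camera calls.

## Working session

There is one attempt and no reset: what is moved stays moved. The work goes in short steps, Python scripts to look and compute and a shell command to move; the robot and the scene stay as the last step left them, time stands still between calls to the robot, and variables do not carry over. Pictures are saved under pics/ and viewed, at most 10 in all, crops included, and the job is handed in when it is done.

```bash
mkdir -p pics; python3 - <<'E'
from plant import *
import cv2
for n in("scene","top"):
    s=snapshot(n); cv2.imwrite(f"pics/{n}0.png",s["frame"][:,:,::-1]); print(n,s["mtx"],s["xyz"],s["orientation"])
s=get_state();print(s)
E
```

```text
scene [[435.37761047   0.         285.23346336]
 [  0.         435.37761047 207.0365609 ]
 [  0.           0.           1.        ]] [-0.6195056   0.68602945  1.12069567] [-0.45450998  0.77255792 -0.38344964  0.22257878]
top [[486.03757787   0.         283.72648185]
 [  0.         486.03757787 210.3491693 ]
 [  0.           0.           1.        ]] [-0.04359028  0.18701645  1.47696003] [-0.5780848   0.78874021 -0.16995494  0.12174626]
{'clock': 0.1, 'q': array([ 1.262806  ,  0.68991025, -0.19449544,  1.5662061 ,  0.15732286,
        0.90255133, -0.21511261]), 'qd': array([ 1.26172230e-03, -2.50176745e-03,  6.93162925e-05, -1.79814495e-03,
        1.07767018e-05,  4.95471848e-04, -4.95779596e-04]), 'joint_torque': array([-3.17079888e-03, -5.28500140e+01, -1.27167083e+00, -1.53838116e+01,
       -5.25912561e-02,  1.97413094e-03,  3.46590537e-05]), 'tool_pos': array([ 0.20923186, -0.58833491,  0.23799235]), 'eef_rot': array([ 9.85427925e-01,  1.70091434e-01, -2.21823705e-04, -8.11993512e-04]), 'contact_force': array([-0.13903337,  0.04947155, -0.82285067]), 'moment': array([0.00634367, 0.03089803, 0.03700802]), 'finger_force': 0.0, 'opening': 0.9974908932551323}
```

View pics/scene0.png

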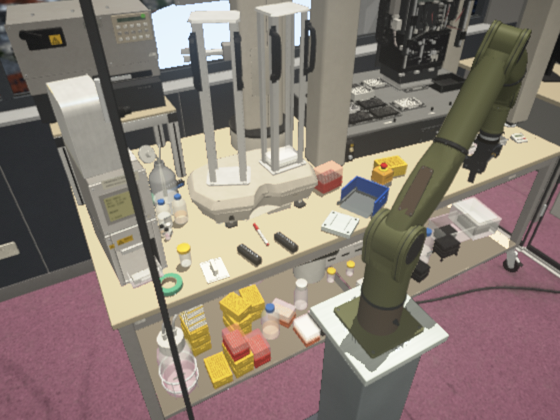

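View pics/top0.png

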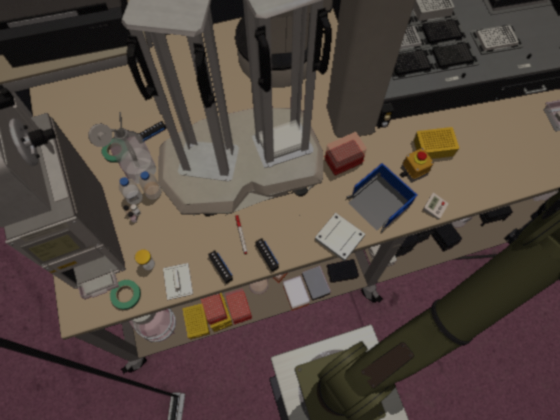

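The top view shows the block at about (340,237) and the box at (382,197) with its mouth facing the block. The cassettes are at (220,267) and (266,254), the cover at (178,281), the marker at (241,234), and the timer at (436,205).

```bash
cat > h.py <<'E'
from plant import *
import cv2,numpy as np
from scipy.spatial.transform import Rotation as R
def ray(s,uv,z):
    uv=np.atleast_2d(np.float64(uv)); d=np.c_[uv,np.ones(len(uv))]@np.linalg.inv(s["mtx"]).T@R.from_quat(s["orientation"]).as_matrix().T
    o=np.array(s["xyz"]); return o+d*((z-o[2])/d[:,2:])
def proj(s,p):
    c=(np.atleast_2d(p)-s["xyz"])@R.from_quat(s["orientation"]).as_matrix()@s["mtx"].T
    return c[:,:2]/c[:,2:]
def rect(s,mask,z,near):
    "min-area rectangle in the plane z of the blob nearest pixel near"
    n,l,st,ce=cv2.connectedComponentsWithStats(mask.astype(np.uint8))
    ok=[i for i in range(1,n) if st[i,4]>40]; i=min(ok,key=lambda i:np.hypot(*(ce[i]-near)))
    c=np.vstack([k[:,0] for k in cv2.findContours((l==i).astype(np.uint8),0,2)[0]])
    p=ray(s,c,z)[:,:2]; r=cv2.minAreaRect((p*1000).astype(np.float32)); return r,st[i]
def crop(s,name,x0,y0,x1,y1,k):
    cv2.imwrite("pics/"+name,cv2.resize(s["frame"][y0:y1,x0:x1,::-1],None,fx=k,fy=k,interpolation=cv2.INTER_CUBIC))
E
python3 - <<'E'
from h import *
s=snapshot("top"); crop(s,"t1.png",320,145,460,265,5)
hsv=cv2.cvtColor(s["frame"],cv2.COLOR_RGB2HSV); V=hsv[...,2];S=hsv[...,1];H=hsv[...,0]
for nm,z,near in(("ca",.026,(220,267)),("cb",.026,(266,254))):
    print(nm,rect(s,V<75,z,near))
w=(S<60)&(V>150)
print("blk",rect(s,w,.022,(340,237)));print("cov",rect(s,w,.005,(178,281)));print("timer",rect(s,w,.024,(436,205)))
bl=(H>100)&(H<130)&(S>120); print("box",rect(s,bl,.07,(382,190)))
crop(s,"t2.png",105,205,305,310,4)
E
```

```text
ca (((450.52557373046875, 231.7735595703125), (113.384033203125, 31.36639404296875), 15.839640617370605), array([209, 251,  24,  33, 327], dtype=int32))
cb (((444.8612060546875, 82.7420654296875), (113.16926574707031, 33.27813720703125), 12.288917541503906), array([255, 239,  24,  33, 335], dtype=int32))
blk (((440.2354736328125, -161.46585083007812), (115.17935943603516, 107.34312438964844), 33.32835388183594), array([317, 216,  45,  39, 949], dtype=int32))
cov (((455.367919921875, 370.22186279296875), (77.81844329833984, 98.53971862792969), 85.83230590820312), array([163, 264,  29,  35, 631], dtype=int32))
timer (((439.57037353515625, -160.98681640625), (115.02099609375, 107.1955795288086), 33.32832717895508), array([317, 216,  45,  39, 949], dtype=int32))
box (((516.6281127929688, -338.2055969238281), (164.2162322998047, 146.05511474609375), 23.93829917907715), array([354, 164,  62,  61, 707], dtype=int32))
```

View pics/t1.png

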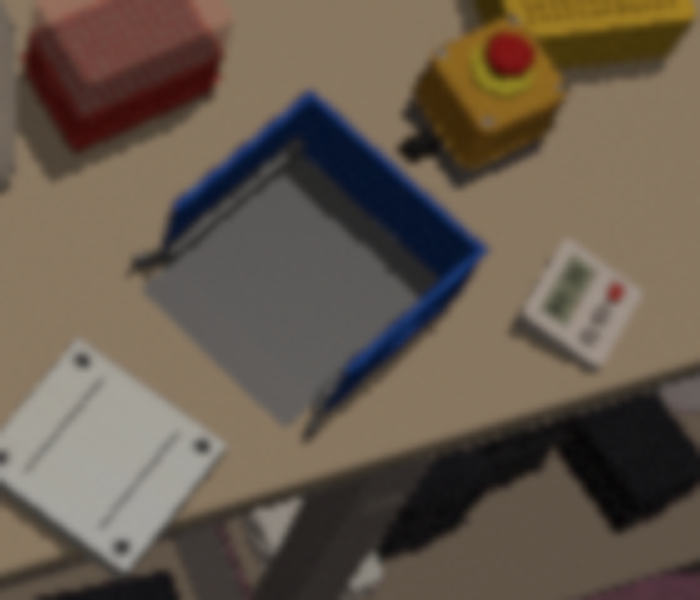

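View pics/t2.png

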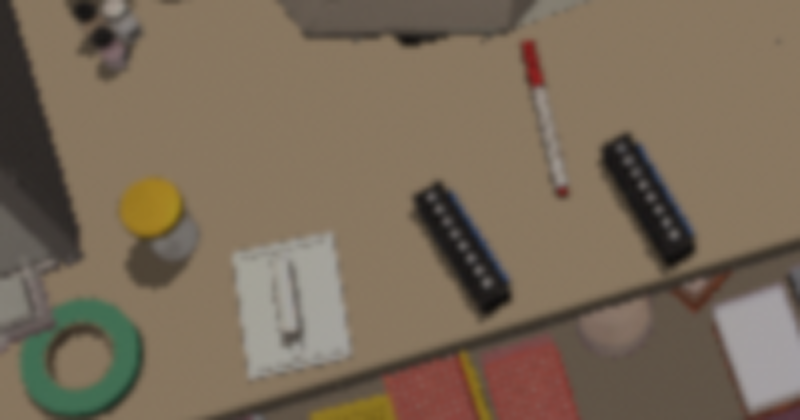

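The block's corners in the crop are about (80,340), (225,447), (125,572) and (-15,455). The box's back rim corners are at (310,95) and (485,250), the front rim corners at (175,205) and (340,390), and the fin tips at (130,270) and (305,440).

```bash
python3 - <<'E'
from h import *
s=snapshot("top"); o=np.array([320,145])
f=lambda c,z:print(np.round(ray(s,np.array(c)/5+o,z)[:,:2]*1000,0).tolist())
f([(310,95),(485,250),(340,390),(175,205)],.072)
f([(130,270),(305,440)],.017)
f([(145,285),(287,427)],0.0);f([(145,285),(287,427)],.003)
f([(80,340),(225,447),(125,572)],.022)
o=np.array([105,205])
g=lambda c,z:print(np.round(ray(s,np.array(c)/4+o,z)[:,:2]*1000,0).tolist())
g([(435,192),(490,293)],.034);g([(622,148),(680,248)],.034)
g([(287,262),(291,335)],.031)
g([(563,190),(530,45)],.006)
s2=snapshot("scene");crop(s2,"s1.png",300,160,420,250,6)
E
```

```text
[[617.0, -370.0], [478.0, -434.0], [415.0, -308.0], [568.0, -256.0]]
[[555.0, -227.0], [407.0, -292.0]]
[[549.0, -237.0], [425.0, -290.0]]
[[548.0, -237.0], [424.0, -289.0]]
[[515.0, -176.0], [417.0, -239.0], [357.0, -149.0]]
[[497.0, 239.0], [405.0, 219.0]]
[[488.0, 89.0], [396.0, 69.0]]
[[477.0, 362.0], [420.0, 371.0]]
[[479.0, 142.0], [608.0, 134.0]]
```

View pics/s1.png

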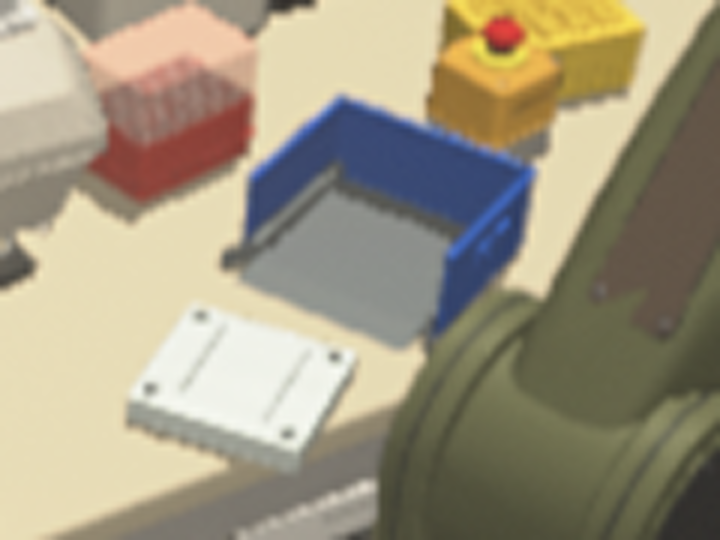

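The scene view confirms the layout: the mouth faces the block, and the way in is clear. My estimates are box origin (517,-337) mm at yaw -65.2°, and block (438,-162) mm at yaw -57°. In the box frame the block is at x=-192, y=+3, turned about 8°. I'll push with both fingers spread across the box's y. First I turn the tool.

```bash
cat >> h.py <<'E'
B0=np.array([.517,-.3375]); BY=np.deg2rad(-65.2)
def box(x,y): c,s=np.cos(BY),np.sin(BY); return B0+[c*x-s*y,s*x+c*y]
def inbox(p): c,s=np.cos(BY),np.sin(BY); d=np.array(p)[:2]-B0; return np.array([c*d[0]+s*d[1],-s*d[0]+c*d[1]])
def delta(p,yaw):
    "shift in the tool axes as they will be with tool x at yaw; tilt and turn about tool z still to do"
    st=get_state(); M=R.from_quat(st["eef_rot"]).as_matrix(); y0=np.arctan2(M[1,0],M[0,0])
    T=np.array([[np.cos(yaw),np.sin(yaw),0],[np.sin(yaw),-np.cos(yaw),0],[0,0,-1]])
    print("shift after turn mm",np.round(T.T@(np.array(p)-st["tool_pos"])*1000,1),"turn",R.from_matrix(M.T@T).as_rotvec().round(3),"pos",st["tool_pos"].round(4),"F",st["contact_force"].round(1),"t",st["clock"],"open",round(st["opening"],3))
E
python3 -m jog '[[[0,0,0,0,0,0.165],[0,0,0,0,0,0.165],[0,0,0,0,0,0.165],[0,0,0,0,0,0.165],[0,0,0,0,0,0.165],[0,0,0,0,0,0.165],[0,0,0,0,0,0.165],[0,0,0,0,0,0.165],[0,0,0,0,0,0.165],[0,0,0,0,0,0]]]' 0.06 20
python3 -c "
from h import *
delta([*box(-.275,.003),.2],BY)"
```

```text
clock: 1.5
tool_pos: [0.2097, -0.5887, 0.2385]
eef_rot: [0.842, -0.54, -0.0, 0.0]
contact_force: [-0.5, -0.1, -0.4]
opening: 0.684
finger_force: 0.0
shift after turn mm [-374.1 -387.3   38.5] turn [ 0.     0.    -0.003] pos [ 0.2097 -0.5887  0.2385] F [-0.5 -0.1 -0.4] t 1.5 open 0.684
```

```bash
python3 -m jog '[[[-0.034,-0.035,0,0,0,0],[-0.034,-0.035,0,0,0,0],[-0.034,-0.035,0,0,0,0],[-0.034,-0.035,0,0,0,0],[-0.034,-0.035,0,0,0,0],[-0.034,-0.035,0,0,0,0],[-0.034,-0.035,0,0,0,0],[-0.034,-0.035,0,0,0,0],[-0.034,-0.035,0,0,0,0],[-0.034,-0.036,0.018,0,0,0],[-0.034,-0.036,0.02,0,0,0],[0,0,0,0,0,0]]]'
python3 -c "
from h import *
delta([*box(-.275,.003),.016],BY)
s=snapshot('top');crop(s,'t3.png',260,140,460,290,4)"
```

```text
clock: 3.0
tool_pos: [0.4074, -0.0841, 0.1997]
eef_rot: [0.844, -0.536, -0.001, -0.0]
contact_force: [0.3, -1.1, 0.5]
opening: 0.679
finger_force: 0.0
shift after turn mm [  1.    3.8 183.7] turn [0.001 0.003 0.006] pos [ 0.4074 -0.0841  0.1997] F [ 0.3 -1.1  0.5] t 3.0 open 0.679
```

View pics/t3.png

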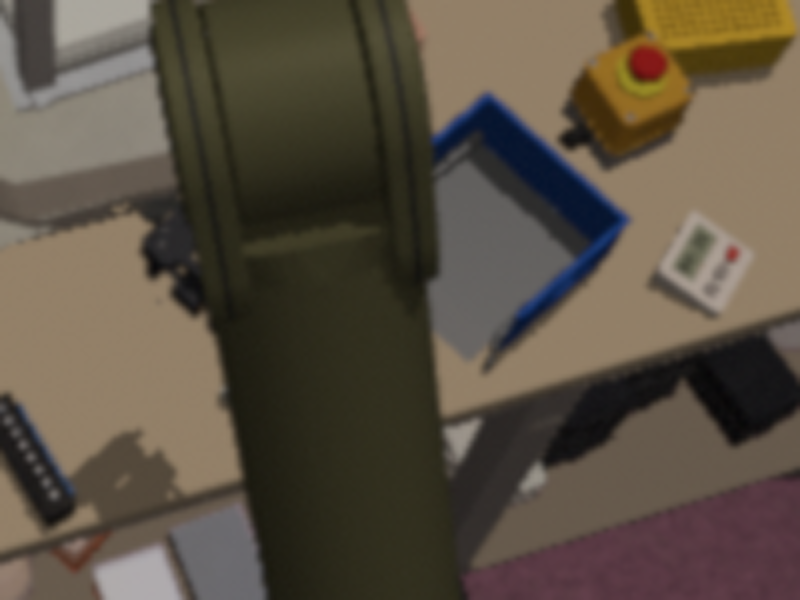

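The arm hides the block in the top view. The box is clear, and the gripper is on the robot's near side of the block. I lower to z≈16 mm.

```bash
python3 -m jog '[[[0.001,0.004,0.04,0,0,0.006],[0,0,0.045,0,0,0],[0,0,0.045,0,0,0],[0,0,0.03,0,0,0],[0,0,0.015,0,0,0],[0,0,0.008,0,0,0],[0,0,0,0,0,0]]]'
python3 -c "
from h import *
delta([*box(-.275,.003),.016],BY)"
```

```text
clock: 3.92
tool_pos: [0.4152, -0.0938, 0.0408]
eef_rot: [0.838, -0.545, -0.011, 0.004]
contact_force: [-0.2, 0.1, 0.1]
opening: 0.684
finger_force: 0.0
shift after turn mm [-11.1   6.8  24.8] turn [ 0.018  0.014 -0.016] pos [ 0.4152 -0.0938  0.0408] F [-0.2  0.1  0.1] t 3.925 open 0.684
```

```bash
python3 -c "
from h import *
s=get_state();print(s['q'].round(2),R.from_quat(s['eef_rot']).as_matrix().round(3))
i=snapshot('scene');crop(i,'s2.png',290,150,450,270,5)"
```

```text
[ 0.09  0.87  0.04  2.27 -1.    0.04 -1.61] [[ 0.405 -0.914 -0.022]
 [-0.914 -0.405  0.006]
 [-0.014  0.018 -1.   ]]
```

View pics/s2.png

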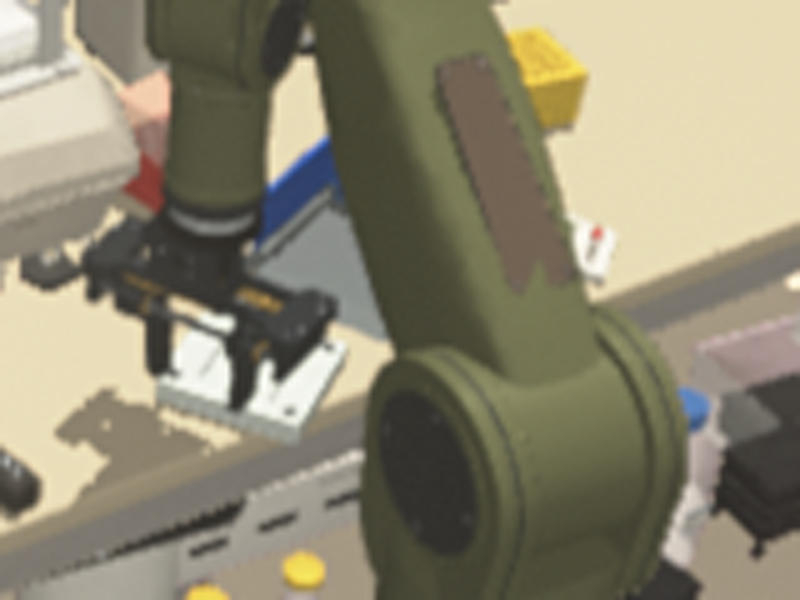

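The two fingers are just behind the block, one of them near its rear edge at crop (240,390). q5 and q6 are at their limits, so the arm is at its inner reach. I move outward to y=+26 mm, which also suits the clockwise turn the block needs. I narrow the fingers too.

```bash
python3 -m jog '[[[-0.005,-0.01,-0.01,0.009,0.007,-0.008],[-0.005,-0.01,0,0.009,0.007,-0.008],[0,0,0,0,0,0],[0,0,0,0,0,0]]]' 0.04
python3 -c "
from h import *
delta([*box(-.272,.026),.016],BY);print(get_state()['q'].round(2))"
```

```text
clock: 4.47
tool_pos: [0.429, -0.0758, 0.0504]
eef_rot: [0.844, -0.537, -0.001, 0.0]
contact_force: [0.0, -0.4, -0.1]
opening: 0.454
finger_force: 0.0
shift after turn mm [ 2.5  3.9 34.4] turn [0.001 0.001 0.004] pos [ 0.429  -0.0758  0.0504] F [ 0.  -0.4 -0.1] t 4.475 open 0.454
[ 0.03  0.85  0.07  2.26 -1.    0.06 -1.63]
```

```bash
python3 -m jog '[[[0,0,0.012,0,0,0],[0,0,0.012,0,0,0],[0,0,0.010,0,0,0],[0,0,0,0,0,0]]]'
python3 -c "
from h import *
delta([*box(-.272,.026),.016],BY);print(get_state()['q'].round(2))"
```

```text
clock: 4.97
tool_pos: [0.4373, -0.0771, 0.0225]
eef_rot: [0.844, -0.537, -0.008, 0.003]
contact_force: [0.4, 0.0, 0.2]
opening: 0.452
finger_force: 0.0
shift after turn mm [-2.2 10.9  6.5] turn [0.014 0.01  0.005] pos [ 0.4373 -0.0771  0.0225] F [0.4 0.  0.2] t 4.975 open 0.452
[ 0.05  0.91  0.04  2.22 -1.    0.04 -1.63]
```

```bash
python3 -m jog '[[[0,-0.004,0.006,0,0,0],[0,-0.002,0.004,0,0,0],[0,0,0,0,0,0]]]' 0.03
python3 -c "
from h import *
delta([*box(-.272,.026),.014],BY);print(get_state()['q'].round(2),R.from_quat(get_state()['eef_rot']).as_matrix()[:,2])"
```

```text
clock: 5.35
tool_pos: [0.4437, -0.0744, 0.0139]
eef_rot: [0.844, -0.537, -0.009, 0.003]
contact_force: [-0.0, 0.6, -1.3]
opening: 0.339
finger_force: 0.0
shift after turn mm [-2.4 17.8 -0.1] turn [0.015 0.011 0.005] pos [ 0.4437 -0.0744  0.0139] F [-0.   0.6 -1.3] t 5.35 open 0.339
[ 0.04  0.93  0.04  2.21 -1.    0.04 -1.64] [-0.01801409  0.0037384  -0.99983074]
```

```bash
python3 -m jog '[[[0.006,0,0,0,0,0],[0.006,0,0,0,0,0],[0.005,0,0,0,0,0],[0.005,0,0,0,0,0],[0,0,0,0,0,0]]]'
cat > blk.py <<'E'
from h import *
s=snapshot("scene"); f=s["frame"]; hsv=cv2.cvtColor(f,cv2.COLOR_RGB2HSV)
m=(hsv[...,1]<40)&(hsv[...,2]>215)
r,st=rect(s,m,.022,proj(s,[.44,-.17,.022])[0]);print(r,st,"inbox",inbox(np.array(r[0])/1000))
E
python3 blk.py;python3 -c "
from h import *
delta([*box(-.26,.0),.014],BY);crop(snapshot('scene'),'s3.png',290,180,410,260,6)"
```

```text
clock: 5.98
tool_pos: [0.4521, -0.0927, 0.014]
eef_rot: [0.844, -0.536, -0.01, 0.002]
contact_force: [-1.9, 4.3, 2.8]
opening: 0.342
finger_force: 2.3
((432.703857421875, -183.46212768554688), (87.05233001708984, 116.14948272705078), 31.18351173400879) [332 214  29  20 249] inbox [-0.1751903  -0.01191063]
shift after turn mm [-10.6  43.7   0. ] turn [0.015 0.015 0.006] pos [ 0.4521 -0.0928  0.014 ] F [-1.7  5.4  2.5] t 6.025 open 0.338
```

View pics/s3.png

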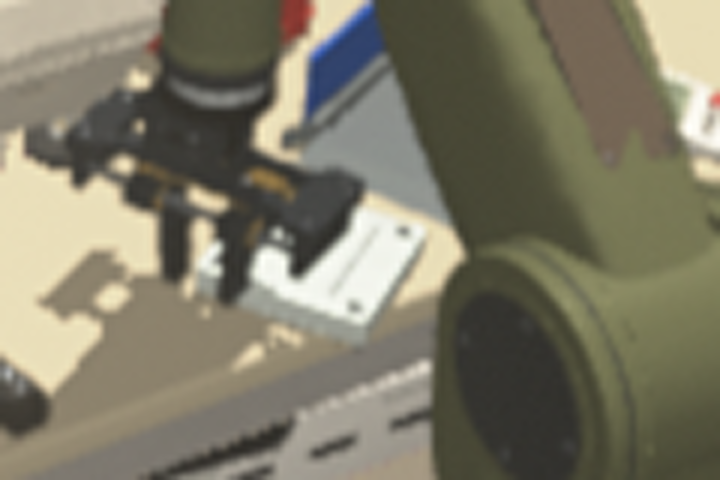

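The fingers touch the rear of the block near its left corner at crop (235,290). The block's top edges run (205,275)→(362,325) and (362,325)→(425,238).

```bash
python3 -c "
from h import *
s=snapshot('scene')
p=ray(s,np.array([(205,275),(362,325),(425,238)])/6+[290,180],.022)[:,:2]
for a in p: print(a.round(3),inbox(a).round(3))
for a,b in((0,1),(1,2)):
  d=p[b]-p[a];print(np.hypot(*d),np.degrees(np.arctan2(d[1],d[0])))"
```

```text
[ 0.454 -0.095] [-0.247  0.044]
[ 0.363 -0.156] [-0.229 -0.063]
[ 0.415 -0.245] [-0.127 -0.054]
0.10908479151974536 -146.16804880670742
0.10334733804868151 -59.85748931397685
```

```bash
python3 -m jog '[[[0.005,0.002,0,0,0,0],[0.005,0.002,0,0,0,0],[0.004,0.002,0,0,0,0],[0,0,0,0,0,0]]]'
python3 -c "
from h import *
delta([*box(-.25,.0),.014],BY);crop(snapshot('scene'),'s4.png',290,180,410,260,6)"
```

```text
clock: 6.62
tool_pos: [0.4529, -0.1084, 0.014]
eef_rot: [0.844, -0.536, -0.01, 0.002]
contact_force: [-0.7, 5.3, 3.1]
opening: 0.338
finger_force: 2.3
shift after turn mm [-15.2  37.9  -0. ] turn [0.014 0.014 0.005] pos [ 0.4529 -0.1084  0.014 ] F [-0.7  5.3  3.1] t 6.625 open 0.338
```

View pics/s4.png

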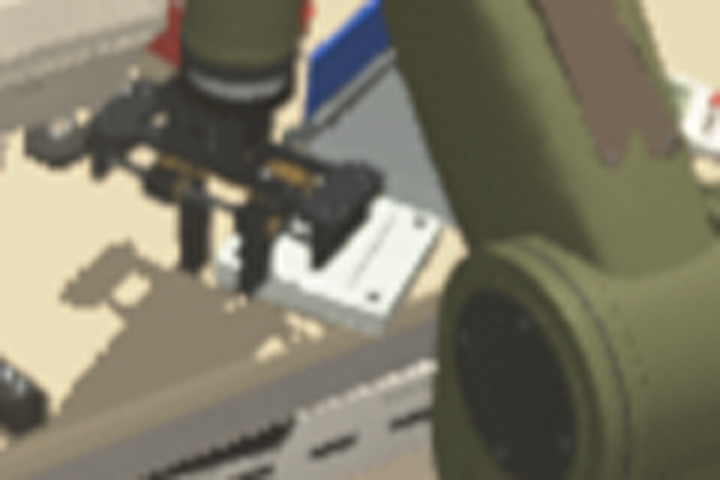

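Contact now reads about 5 N and the block is turning into line; its near corner has moved from crop (362,325) to (382,318). I back off, re-centre, spread the fingers, and push squarely.

```bash
python3 -m jog '[[[-0.008,0,0,0,0,0],[0,0.01,0,0,0,0],[0,0.01,0,0,0,0],[0,0,0,0,0,0],[0,0,0,0,0,0]]]' 0.06
python3 -c "
from h import *
delta([*box(-.2,.0),.014],BY)"
```

```text
clock: 7.3
tool_pos: [0.4334, -0.112, 0.0152]
eef_rot: [0.843, -0.537, -0.009, 0.004]
contact_force: [0.3, -0.5, 0.2]
opening: 0.683
finger_force: 0.0
shift after turn mm [39.8 18.7  1.2] turn [0.017 0.011 0.003] pos [ 0.4334 -0.112   0.0152] F [ 0.3 -0.5  0.2] t 7.3 open 0.683
```

```bash
python3 -m jog '[[[0.008,0,0,0,0,0],[0.008,0,0,0,0,0],[0.008,0,0,0,0,0],[0.008,0,0,0,0,0],[0.008,0,0,0.008,0.006,0],[0.008,0,0,0.008,0.005,0],[0.004,0,0,0,0,0.003],[0,0,0,0,0,0]]]'
python3 blk.py; python3 -c "
from h import *
delta([*box(-.2,.0),.014],BY)
s=snapshot('scene');m=cv2.cvtColor(s['frame'],cv2.COLOR_RGB2HSV);m=((m[...,1]<40)&(m[...,2]>200)).astype(np.uint8)
print('\n'.join(''.join('#' if v else '.' for v in r) for r in m[205:240,315:385]))"
```

```text
clock: 8.3
tool_pos: [0.4542, -0.1575, 0.0145]
eef_rot: [0.843, -0.538, -0.002, -0.0]
contact_force: [-2.2, 4.9, 1.9]
opening: 0.679
finger_force: 3.1
((480.5545349121094, -177.11390686035156), (36.50650405883789, 63.1793212890625), 54.887542724609375) [333 211  10  11  63] inbox [-0.16088201  0.03418991]
shift after turn mm [-10.3  18.5   0.5] turn [0.002 0.004 0.002] pos [ 0.4542 -0.1575  0.0145] F [-2.4  4.2  3. ] t 8.35 open 0.678
......................................................................
......................................................................
......................................................................
.......................####...........................................
.......................######.........................................
..........................###...................#.....................
.....................#..........................#.....................
....................#####......................##.....................
...................########....................#####..................
..................####
[... 1123 characters left out ...]
.............................................................
......................................................................
......................................................................
......................................................................
......................................................................
......................................................................
......................................................................
......................................................................
......................................................................
......................................................................
```

```bash
python3 -c "
from h import *
s=snapshot('scene')
m=cv2.cvtColor(s['frame'],cv2.COLOR_RGB2HSV);m=(m[...,1]<40)&(m[...,2]>200)
e=np.array([(340+np.nonzero(m[r,340:385])[0].max(),r) for r in range(213,224)],float)
p=ray(s,e+[.5,0],.022)[:,:2];q=np.array([inbox(a) for a in p]);print(q.round(3));k=np.polyfit(q[:,0],q[:,1],1);print('rot deg',np.degrees(np.arctan(k[0])),'y at centre -.125',np.polyval(k,-.125)+.06)"
```

```text
[[-0.074 -0.052]
 [-0.08  -0.055]
 [-0.088 -0.055]
 [-0.094 -0.058]
 [-0.102 -0.058]
 [-0.108 -0.061]
 [-0.116 -0.06 ]
 [-0.122 -0.064]
 [-0.13  -0.063]
 [-0.138 -0.063]
 [-0.144 -0.066]]
rot deg 10.320670291461473 y at centre -.125 -0.0024255788904968684
```

```bash
python3 -m jog '[[[-0.006,0.0,0,0,0,0],[0,0.013,0,0,0,0.003],[0.006,0,0,0,0,0],[0.008,0,0,0,0,0],[0.008,0,0,0,0,0],[0.008,0,0,0,0,0],[0.008,0,0,0,0,0],[0.008,0,0,0,0,0],[0,0,0,0,0,0]]]' 0.06
cat > edge.py <<'E'
from h import *
s=snapshot('scene');c=inbox(get_state()['tool_pos'])+[.065,0]
a,b=[proj(s,[*box(c[0]+d,-.062),.022])[0] for d in(-.06,.06)];print(a,b)
m=cv2.cvtColor(s['frame'],cv2.COLOR_RGB2HSV);m=(m[...,1]<45)&(m[...,2]>190)
x0,y0=int(min(a[0],b[0]))-12,int(min(a[1],b[1]))-3
print('\n'.join(''.join('#' if v else '.' for v in r) for r in m[y0:y0+30,x0-15:x0+45]),x0-15,y0)
delta([*box(-.055,0),.015],BY)
E
python3 edge.py
```

```text
clock: 9.57
tool_pos: [0.4609, -0.1937, 0.0144]
eef_rot: [0.844, -0.537, -0.005, -0.005]
contact_force: [0.2, 13.4, 4.9]
opening: 0.677
finger_force: 6.8
[359.95405756 223.309204  ] [373.76353788 208.469528  ]
.............######.........................................
...............#####........................................
........####......#.........................................
........#######.............................................
........########............................................
.......##########...........................................
.......##########...........................................
.......###########................##........................
.......###########.......#.......###........................
......##..########......###.....#####.......................
......#...########......###....######.......................
............######......###...#######.......................
...............###.....####..#######........................
.................#.....#############........................
........................#######..###
[... 380 characters left out ...]
..........
............................................................
............................................................
............................................................
............................................................
............................................................
............................................................
............................................................
............................................................
............................................................ 332 205
shift after turn mm [99.   9.4 -0.6] turn [-0.003  0.012  0.005] pos [ 0.4609 -0.1937  0.0144] F [ 0.5 13.5  5.3] t 9.625 open 0.682
```

Resistance has risen to 13 N at the mouth. I lift clear to look before pushing harder.

```bash
python3 -m jog '[[[-0.008,0,0,0,0,0],[-0.01,0,-0.04,0,0,0],[0,0,-0.05,0,0,0],[-0.03,-0.02,-0.04,0,0,0],[-0.04,-0.03,0,0,0,0],[-0.045,-0.033,0,0,0,0],[-0.045,-0.033,0,0,0,0],[-0.045,-0.034,0,0,0,0],[0,0,0,0,0,0]]]' 0.06
cat > blk.py <<'E'
from h import *
for n in("top","scene"):
    s=snapshot(n); hsv=cv2.cvtColor(s["frame"],cv2.COLOR_RGB2HSV)
    m=(hsv[...,1]<60)&(hsv[...,2]>(150 if n=="top" else 225))
    r,st=rect(s,m,.023,proj(s,[*box(-.09,0),.023])[0]);print(n,r,st,"inbox",inbox(np.array(r[0])/1000))
E
python3 blk.py;python3 -c "
from h import *
delta([*box(-.164,0),.15],BY)"
```

```text
clock: 10.75
tool_pos: [0.5052, 0.0698, 0.1446]
eef_rot: [0.845, -0.535, 0.0, -0.001]
contact_force: [0.4, -1.7, 0.4]
opening: 0.682
finger_force: 0.0
top ((469.5519104003906, -255.4215850830078), (121.05762481689453, 110.36312866210938), 40.73745346069336) [ 340  198   48   43 1095] inbox [-0.09441114 -0.00864435]
scene ((867.6331176757812, -255.04730224609375), (85.2964096069336, 251.3452606201172), 43.167572021484375) [290 152  21  28 223] inbox [0.07222509 0.3528818 ]
shift after turn mm [206.  156.9  -4.8] turn [-0.    -0.002 -0.001] pos [0.5042 0.0642 0.1452] F [ 0.   0.  -0.1] t 10.85 open 0.681
```

The top view gives the block at (-94,-9) mm in the box frame, turned +16°. The outer finger had missed the rear corner, and the front-left corner is now caught on the fin. I'll go inside the box and push the front-right corner back outward to square the block.

```bash
python3 -m jog '[[[0.046,0.025,0,0,0,0],[0.046,0.025,0,0,0,0],[0.046,0.025,0,0,0,0],[0.046,0.025,0,0,0,0],[0.046,0.025,0,0,0,0],[0.046,0.025,0,0,0,0],[0.046,0.025,0,0,0,0],[0.045,0.022,0,0,0,0],[0,0,0,0,0,0],[0,0,0,0,0,0]]]' 0 20
python3 -c "
from h import *
delta([*box(-.003,-.04),.017],BY)"
```

```text
clock: 12.1
tool_pos: [0.4763, -0.3519, 0.1444]
eef_rot: [0.841, -0.541, -0.001, 0.0]
contact_force: [0.2, 0.3, 0.2]
opening: 0.009
finger_force: 0.0
shift after turn mm [  1.   -2.9 127.4] turn [ 0.001  0.002 -0.004] pos [ 0.4763 -0.3519  0.1444] F [0.2 0.3 0.2] t 12.1 open 0.009
```

```bash
python3 -m jog '[[[0.004,-0.001,0.04,0,0,-0.004],[0,0,0.04,0,0,0],[0,0,0.03,0,0,0],[0,0,0.017,0,0,0],[0,0,0,0,0,0],[-0.006,0,0,0,0,0],[-0.006,0,0,0,0,0],[0,0,0,0,0,0]]]'
python3 -c "
from h import *
delta([*box(-.04,-.04),.017],BY)"
```

```text
clock: 13.1
tool_pos: [0.4754, -0.343, 0.0184]
eef_rot: [0.843, -0.538, -0.0, -0.0]
contact_force: [-0.6, 0.3, 0.8]
opening: 0.002
finger_force: 0.1
shift after turn mm [-27.6  -0.1   1.4] turn [0.    0.    0.003] pos [ 0.4754 -0.343   0.0184] F [-0.6  0.3  0.8] t 13.1 open 0.002
```

```bash
python3 -m jog '[[[-0.006,0,0.001,0,0,0],[-0.006,0,0,0,0,0],[-0.006,0,0,0,0,0],[-0.006,0,0,0,0,0],[0,0,0,0,0,0]]]'
cat >> blk.py <<'E'
delta([*box(-.04,-.04),.017],BY)
E
sed -i 's/("top","scene")/("top",)/' blk.py; python3 blk.py
```

```text
clock: 13.72
tool_pos: [0.465, -0.322, 0.0169]
eef_rot: [0.843, -0.538, -0.0, 0.0]
contact_force: [-0.1, -4.1, 2.2]
opening: 0.01
finger_force: 1.8
top ((486.9291076660156, -207.70245361328125), (52.234779357910156, 83.78143310546875), 34.4691276550293) [335 205  16  27 218] inbox [-0.13044059  0.02714617]
shift after turn mm [-4.2 -0.6 -0.2] turn [0.001 0.    0.002] pos [ 0.4651 -0.322   0.0168] F [-0.1 -4.2  2.4] t 13.775 open 0.004
```

```bash
python3 -m jog '[[[-0.006,0,0,0,0,0],[-0.006,0,0,0,0,0],[-0.005,0,0,0,0,0],[0.006,0,0,0,0,0],[0,0,-0.04,0,0,0],[0,0,-0.05,0,0,0],[0.05,-0.01,-0.03,0,0,0],[0.06,-0.01,0,0,0,0],[0.06,-0.01,0,0,0,0],[0,0,0,0,0,0]]]'; python3 blk.py
```

```text
clock: 15.02
tool_pos: [0.5609, -0.4559, 0.1356]
eef_rot: [0.843, -0.537, 0.0, 0.001]
contact_force: [-0.7, 0.7, -0.2]
opening: 0.006
finger_force: 0.0
top ((489.66839599609375, -205.2615966796875), (58.34431838989258, 106.39766693115234), 28.59012222290039) [331 202  24  32 397] inbox [-0.13150734  0.03065666]
shift after turn mm [-163.    29.9  118.1] turn [0.001 0.003 0.003] pos [ 0.5595 -0.4534  0.1351] F [-0.9  0.9 -0.2] t 15.075 open 0.003
```

The block is now at about (-131,0) mm, turned +4°. I go behind it again with a narrower spread so both fingers hit the rear face.

```bash
python3 -m jog '[[[-0.055,-0.002,0,0,0,0],[-0.055,-0.003,0,0,0,0],[-0.055,-0.003,0,0,0,0],[-0.055,-0.003,0,0,0,0],[-0.055,-0.003,0,0,0,0],[-0.055,-0.003,0,0,0,0],[0,0,0.02,0,0,0],[0,0,0.02,0,0,0],[0,0,0,0,0,0]]]' 0.05; python3 -c "
from h import *
delta([*box(-.208,.003),.016],BY)"; python3 blk.py
```

```text
clock: 16.2
tool_pos: [0.4335, -0.1445, 0.0963]
eef_rot: [0.843, -0.537, -0.003, -0.0]
contact_force: [-0.7, -0.7, 0.9]
opening: 0.566
finger_force: 0.0
shift after turn mm [ 2.2  2.2 80.3] turn [0.003 0.006 0.004] pos [ 0.4335 -0.1445  0.0963] F [-0.7 -0.7  0.9] t 16.2 open 0.566
top ((464.6623840332031, -260.4334716796875), (78.87921905517578, 37.0242919921875), 29.558671951293945) [359 209  20  20 183] inbox [-0.09191238 -0.01518519]
shift after turn mm [169.3  45.5  79.8] turn [0.002 0.004 0.003] pos [ 0.4342 -0.1452  0.0968] F [ 0.5 -1.  -0.7] t 16.25 open 0.567
```

```bash
python3 -m jog '[[[0,0.002,0.03,0,0,0],[0,0,0.03,0,0,0],[0,0,0.014,0,0,0],[0,0,0.006,0,0,0],[0,0,0,0,0,0],[0.006,0,0,0,0,0],[0.006,0,0,0,0,0],[0.006,0,0,0,0,0],[0,0,0,0,0,0]]]'; python3 -c "
from h import *
delta([*box(-.055,.0),.016],BY)"
```

```text
clock: 17.38
tool_pos: [0.4415, -0.1615, 0.0173]
eef_rot: [0.844, -0.537, -0.003, -0.002]
contact_force: [-1.4, 4.7, 3.0]
opening: 0.569
finger_force: 2.3
shift after turn mm [136.4   5.2   1.3] turn [0.    0.006 0.005] pos [ 0.4415 -0.1615  0.0173] F [-1.4  4.7  3. ] t 17.375 open 0.569
```

```bash
python3 -m jog '[[[0.007,0,0,0,0,0],[0.007,0,0,0,0,0],[0.007,0,0,0,0,0],[0.007,0.0,0,0,0,0],[0.007,0,0,0,0,0],[0.007,0,0,0,0,0],[0.007,0,0,0,0,0],[0.006,0,0,0,0,0],[0,0,0,0,0,0]]]'; python3 -c "
from h import *
delta([*box(-.055,.0),.016],BY)"; python3 blk.py
```

```text
clock: 18.5
tool_pos: [0.4652, -0.2104, 0.0167]
eef_rot: [0.844, -0.536, -0.003, -0.002]
contact_force: [0.9, 4.9, -0.1]
opening: 0.568
finger_force: 2.5
shift after turn mm [82.1  6.3  0.7] turn [-0.     0.007  0.006] pos [ 0.4652 -0.2104  0.0167] F [ 0.9  4.9 -0.1] t 18.5 open 0.568
top ((474.5975036621094, -313.37078857421875), (55.895084381103516, 43.98430633544922), 27.303281784057617) [377 203  14  19 128] inbox [-0.03968977 -0.02837098]
shift after turn mm [97.  46.3 -0.3] turn [-0.     0.007  0.006] pos [ 0.4652 -0.2105  0.0167] F [1.7 6.8 0.1] t 18.55 open 0.568
```

```bash
python3 -m jog '[[[0.007,0,0,0,0,0],[0.007,0.001,0,0,0,0],[0.007,0.001,0,0,0,0],[0.007,0.001,0,0,0,0],[0.007,0.001,0,0,0,0],[0.007,0.001,0,0,0,0],[0.007,0,0,0,0,0],[0.007,0,0,0,0,0],[0.007,0,0,0,0,0],[0,0,0,0,0,0]]]'; python3 -c "
from h import *
delta([*box(-.055,.0),.016],BY)"; python3 blk.py
```

```text
clock: 19.8
tool_pos: [0.4875, -0.2694, 0.0164]
eef_rot: [0.844, -0.537, -0.003, -0.002]
contact_force: [0.8, 5.8, 0.7]
opening: 0.567
finger_force: 2.5
shift after turn mm [19.2  1.8  0.4] turn [-0.001  0.008  0.005] pos [ 0.4875 -0.2694  0.0164] F [0.8 5.8 0.7] t 19.8 open 0.567
top ((501.13482666015625, -369.23126220703125), (56.455543518066406, 43.36334991455078), 27.2790470123291) [385 192  18  17 157] inbox [ 0.02215025 -0.02771179]
shift after turn mm [34.2 41.7 -0.6] turn [-0.001  0.008  0.005] pos [ 0.4874 -0.2694  0.0164] F [ 0.5  5.7 -1.1] t 19.85 open 0.564
```

```bash
python3 -m jog '[[[0.006,0,0,0,0,0],[0.005,0,0,0,0,0],[0.004,0,0,0,0,0],[0.003,0,0,0,0,0],[0,0,0,0,0,0]]]'; python3 -c "
from h import *
delta([*box(-.055,.0),.016],BY)"
```

```text
clock: 20.48
tool_pos: [0.4945, -0.2851, 0.0164]
eef_rot: [0.844, -0.537, -0.004, -0.003]
contact_force: [0.3, 7.7, 2.7]
opening: 0.568
finger_force: 3.2
shift after turn mm [2.  1.6 0.4] turn [-0.001  0.009  0.004] pos [ 0.4945 -0.2851  0.0164] F [0.3 7.7 2.7] t 20.475 open 0.568
```

```bash
python3 -m jog '[[[0.003,0,0,0,0,0],[0.003,0,0,0,0,0],[0.002,0,0,0,0,0],[0,0,0,0,0,0]]]'; python3 -c "
from h import *
delta([*box(-.055,.0),.016],BY)"
```

```text
clock: 20.98
tool_pos: [0.4977, -0.292, 0.0164]
eef_rot: [0.844, -0.537, -0.004, -0.003]
contact_force: [-0.1, 8.9, 3.6]
opening: 0.568
finger_force: 3.6
shift after turn mm [-5.6  1.5  0.4] turn [-0.     0.01   0.004] pos [ 0.4977 -0.292   0.0164] F [-0.1  8.9  3.6] t 20.975 open 0.568
```

```bash
python3 -m jog '[[[0.003,0,0,0,0,0],[0.003,0,0,0,0,0],[0,0,0,0,0,0]]]'; python3 -c "
from h import *
delta([*box(-.055,.0),.016],BY);print(get_state()['moment'])"
```

```text
clock: 21.35
tool_pos: [0.4977, -0.2921, 0.0162]
eef_rot: [0.844, -0.536, -0.009, -0.006]
contact_force: [-5.2, 17.3, 13.0]
opening: 0.561
finger_force: 8.7
shift after turn mm [-5.7  1.5  0.2] turn [-0.     0.022  0.005] pos [ 0.4977 -0.2921  0.0162] F [-5.2 17.3 13. ] t 21.35 open 0.561
[ 3.29106837  1.15342278 -0.2166909 ]
```

The force jumped to about 20 N with no further motion, so the block is at the back wall. I back off, rise, and head for cassette B.

```bash
python3 -m jog '[[[-0.008,0,0,0,0,0],[-0.004,0,-0.03,0,0,0],[0,0,-0.05,0,0,0],[-0.02,-0.005,-0.05,0,0,0],[-0.055,-0.017,0,0,0,0],[-0.055,-0.017,0,0,0,0],[-0.055,-0.017,0,0,0,0],[-0.055,-0.017,0,0,0,0],[-0.055,-0.017,0,0,0,0],[-0.055,-0.016,0,0,0,0],[0,0,0,0,0,-0.17],[0,0,0,0,0,-0.17]]]' 0.065
python3 -m jog '[[[0,0,0,0,0,-0.17],[0,0,0,0,0,-0.17],[0,0,0,0,0,-0.17],[0,0,0,0,0,-0.17],[0,0,0,0,0,-0.17],[0,0,0,0,0,-0.16],[0,0,0,0,0,0]]]'
cat > cas.py <<'E'
from h import *
s=snapshot("top"); hsv=cv2.cvtColor(s["frame"],cv2.COLOR_RGB2HSV); V=hsv[...,2];S=hsv[...,1]
r,st=rect(s,(S<60)&(V>150),.025,proj(s,[*box(.01,0),.025])[0]);print("blk",r,st,"inbox",inbox(np.array(r[0])/1000))
bl=(hsv[...,0]>100)&(hsv[...,0]<130)&(S>120); print("box",rect(s,bl,.072,(382,190)))
for q in((.4505,.23,.03),(.443,.08,.03)): print("cas",rect(s,V<75,.026,proj(s,q)[0]))
delta([.4435,.0805,.15],np.deg2rad(12.5)); print(get_state()["q"].round(2))
E
python3 cas.py
```

```text
clock: 22.85
tool_pos: [0.4447, 0.0715, 0.1476]
eef_rot: [0.923, -0.384, 0.0, 0.0]
contact_force: [0.2, -0.9, -0.0]
opening: 0.735
finger_force: 0.0
clock: 23.72
tool_pos: [0.4447, 0.0702, 0.1476]
eef_rot: [0.994, 0.106, -0.0, -0.001]
contact_force: [0.7, -0.6, -0.1]
opening: 0.733
finger_force: 0.0
blk ((519.8816528320312, -345.175537109375), (116.22393035888672, 95.74360656738281), 23.790788650512695) [362 179  44  39 847] inbox [ 0.0081764  -0.00060362]
box (((516.1083374023438, -337.80755615234375), (163.9696502685547, 145.4623260498047), 23.495372772216797), array([354, 164,  62,  61, 574], dtype=int32))
cas (((449.4263610839844, 231.0458984375), (115.5696792602539, 31.40663719177246), 16.979360580444336), array([209, 251,  25,  33, 327], dtype=int32))
cas (((449.4263610839844, 231.0458984375), (115.5696792602539, 31.40663719177246), 16.979360580444336), array([209, 251,  25,  33, 327], dtype=int32))
shift after turn mm [  1.1 -10.2  -2.5] turn [-0.001  0.001 -0.008] pos [0.4446 0.0703 0.1475] F [-0.2  0.   1.4] t 23.775 open 0.744
[-0.39  0.65  0.21  2.18 -0.39  0.35 -1.21]
```

The block is home at about (8,-1) mm in the box frame. Now I grip cassette B.

```bash
python3 -m jog '[[[0.001,-0.010,0.03,0,0,-0.008],[0,0,0.04,0,0,0],[0,0,0.04,0,0,0],[0,0,0.02,0,0,0],[0,0,0.011,0,0,0],[0,0,0,0,0,0]]]' 0.065
python3 -c "
from h import *
delta([.4435,.0805,.006],np.deg2rad(12.3)); print(get_state()['q'].round(2))"
```

```text
clock: 24.52
tool_pos: [0.4469, 0.0816, 0.0145]
eef_rot: [0.993, 0.115, -0.006, -0.0]
contact_force: [0.3, -0.1, 0.0]
opening: 0.738
finger_force: 0.0
shift after turn mm [-3.5  0.3  8.5] turn [-0.001  0.011  0.016] pos [0.4469 0.0816 0.0145] F [ 0.3 -0.1  0. ] t 24.525 open 0.738
[-0.31  0.93  0.04  2.2  -1.    0.04 -0.62]
```

```bash
python3 -m jog '[[[0.005,0,0.004,0,0,0.01],[0.004,0,0.004,0,0,0],[0,0,0,0,0,0]]]' 0.065
python3 -m jog '[[[0,0,0,0,0,0],[0,0,0,0,0,0],[0,0,0,0,0,0]]]' 0.02 25
python3 -c "
from h import *
delta([.4435,.0805,.006],np.deg2rad(12.3))"
```

```text
clock: 24.9
tool_pos: [0.4559, 0.0843, 0.007]
eef_rot: [0.994, 0.112, -0.005, -0.001]
contact_force: [0.1, 0.5, -0.6]
opening: 0.737
finger_force: 0.0
clock: 25.28
tool_pos: [0.4554, 0.0837, 0.0071]
eef_rot: [0.994, 0.113, -0.005, -0.0]
contact_force: [1.3, -1.2, 0.9]
opening: 0.42
finger_force: 0.3
shift after turn mm [-12.4   0.6   1.1] turn [-0.002  0.01   0.011] pos [0.4554 0.0837 0.0071] F [ 1.3 -1.2  0.9] t 25.275 open 0.42
```

```bash
python3 -m jog '[[[0,0,0,0,0,0],[0,0,0,0,0,0],[0,0,-0.005,0,0,0],[0,0,-0.03,0,0,0],[0,0,-0.05,0,0,0],[0,0,-0.05,0,0,0],[0,0,0,0,0,0.17],[0,0,0,0,0,0.17],[0,0,0,0,0,0.17],[0,0,0,0,0,0.17],[0,0,0,0,0,0.17]]]'
python3 -m jog '[[[0,0,0,0,0,0.17],[0,0,0,0,0,0.17],[0,0,0,0,0,0.16],[0,0,0,0,0,0]]]'
python3 -c "
from h import *
delta([*box(.014,-.033),.14],BY)"
```

```text
clock: 26.65
tool_pos: [0.456, 0.0851, 0.1419]
eef_rot: [0.951, -0.309, -0.006, 0.001]
contact_force: [-0.1, -0.1, -2.2]
opening: 0.355
finger_force: 25.0
clock: 27.15
tool_pos: [0.4562, 0.0848, 0.142]
eef_rot: [0.847, -0.532, -0.005, 0.003]
contact_force: [-0.0, 0.3, -2.8]
opening: 0.353
finger_force: 25.0
shift after turn mm [422.9 154.9   2. ] turn [0.01  0.006 0.017] pos [0.4562 0.0848 0.142 ] F [-0.   0.3 -2.8] t 27.15 open 0.353
```

```bash
python3 -m jog '[[[0.047,0.017,0,0.005,0.003,0.017],[0.047,0.017,0,0.005,0.003,0],[0.047,0.017,0,0,0,0],[0.047,0.017,0,0,0,0],[0.047,0.017,0,0,0,0],[0.047,0.017,0,0,0,0],[0.047,0.017,0,0,0,0],[0.047,0.018,0,0,0,0],[0.047,0.018,0,0,0,0],[0,0,0,0,0,0],[0,0,0,0,0,0]]]'
python3 -c "
from h import *
delta([*box(.014,-.033),.032],BY)"; python3 cas.py
```

```text
clock: 28.52
tool_pos: [0.4929, -0.3636, 0.1418]
eef_rot: [0.842, -0.539, -0.0, -0.001]
contact_force: [0.0, 0.1, -2.6]
opening: 0.355
finger_force: 25.0
shift after turn mm [  0.4   0.2 109.8] turn [-0.     0.001 -0.001] pos [ 0.4929 -0.3636  0.1418] F [ 0.   0.1 -2.6] t 28.525 open 0.355
blk ((539.3756103515625, -357.0497741699219), (36.786861419677734, 92.49584197998047), 67.83663940429688) [379 179  12  26 147] inbox [0.02713234 0.01211188]
box (((583.9493408203125, -365.1475524902344), (65.29288482666016, 23.22884750366211), 21.17135238647461), array([378, 165,  15,  16,  82], dtype=int32))
cas (((450.5652160644531, 231.63624572753906), (113.31239318847656, 30.511690139770508), 16.09117317199707), array([209, 251,  24,  33, 309], dtype=int32))
cas (((374.18829345703125, 212.7110137939453), (138.6139678955078, 5.140016555786133), 89.7776870727539), array([210, 281,  45,  14,  67], dtype=int32))
shift after turn mm [  47.4 -443.7   -8.2] turn [-2.000e-03  1.000e-03 -1.356e+00] pos [ 0.4932 -0.3629  0.1418] F [-0.3 -0.6 -2.6] t 28.575 open 0.355
[ 0.2   0.91  0.69  1.72 -0.77  0.81 -1.44]
```

```bash
python3 -m jog '[[[0,0,0.03,0,0,0],[0,0,0.04,0,0,0],[0,0,0.025,0,0,0],[0,0,0.008,0,0,0],[0,0,0.004,0,0,0],[0,0,0.003,0,0,0],[0,0,0,0,0,0]]]'
python3 -c "
from h import *
delta([*box(.014,-.033),.032],BY)"
```

```text
clock: 29.45
tool_pos: [0.4936, -0.3652, 0.033]
eef_rot: [0.842, -0.54, 0.001, 0.0]
contact_force: [0.3, -0.4, -3.5]
opening: 0.356
finger_force: 25.0
shift after turn mm [-1.4  0.1  1. ] turn [-0.001 -0.002 -0.002] pos [ 0.4936 -0.3652  0.033 ] F [ 0.3 -0.4 -3.5] t 29.45 open 0.356
```

```bash
python3 -m jog '[[[0,0,0.0015,0,0,0],[0,0,0,0,0,0]]]'; python3 -m jog '[[[0,0,0,0,0,0],[0,0,0,0,0,0],[0,0,0,0,0,0]]]' 0.042 
python3 -c "
from h import *
delta([*box(.014,-.033),.032],BY)"
```

```text
clock: 29.7
tool_pos: [0.4937, -0.3655, 0.0322]
eef_rot: [0.842, -0.54, 0.001, 0.0]
contact_force: [-0.7, 1.5, 5.8]
opening: 0.354
finger_force: 25.0
clock: 30.08
tool_pos: [0.4954, -0.3647, 0.0314]
eef_rot: [0.842, -0.539, 0.002, -0.001]
contact_force: [5.4, 0.9, 4.5]
opening: 0.478
finger_force: 2.9
shift after turn mm [-1.6  2.  -0.6] turn [-0.003 -0.003 -0.001] pos [ 0.4954 -0.3647  0.0314] F [5.4 0.9 4.5] t 30.075 open 0.478
```

```bash
python3 -m jog '[[[0,-0.001,-0.01,0,0,0],[0,0,-0.03,0,0,0],[0,0,-0.04,0,0,0],[0,0,-0.035,0,0,0],[-0.051,-0.019,0,0,0,0],[-0.051,-0.019,0,0,0,0],[-0.051,-0.019,0,0,0,0],[-0.051,-0.019,0,0,0,0],[-0.051,-0.019,0,0,0,0],[-0.051,-0.019,0,0,0,0],[-0.051,-0.019,0,0,0,0],[-0.051,-0.019,0,0,0,0]]]' 0.045
python3 -m jog '[[[-0.051,-0.019,0,0,0,-0.1],[-0.051,-0.019,0,0,0,0],[-0.051,-0.019,0,0,0,0],[0,0,0,0,0,-0.17],[0,0,0,0,0,-0.17],[0,0,0,0,0,-0.17],[0,0,0,0,0,-0.17],[0,0,0,0,0,-0.17],[0,0,0,0,0,-0.17],[0,0,0,0,0,-0.17],[0,0,0,0,0,-0.1],[0,0,0,0,0,0]]]' 0.065
cat > look.py <<'E'
from h import *
s=snapshot("top"); hsv=cv2.cvtColor(s["frame"],cv2.COLOR_RGB2HSV); V=hsv[...,2];S=hsv[...,1]
for y in(-.033,.033):
    r,st=rect(s,V<75,.051,proj(s,[*box(.002,y),.055])[0]);print("cas",r,st,inbox(np.array(r[0])/1000))
E
python3 look.py;python3 -c "
from h import *
delta([.4505,.2305,.007],np.deg2rad(14.5))"
```

```text
clock: 31.58
tool_pos: [0.4614, 0.0703, 0.1454]
eef_rot: [0.841, -0.54, 0.001, 0.001]
contact_force: [0.7, -0.6, 0.5]
opening: 0.507
finger_force: 0.0
clock: 33.08
tool_pos: [0.4392, 0.2301, 0.1451]
eef_rot: [0.992, 0.123, 0.0, 0.001]
contact_force: [0.4, -0.0, -0.5]
opening: 0.737
finger_force: 0.0
cas ((515.16162109375, -330.5401611328125), (168.2071075439453, 174.35789489746094), 24.541507720947266) [ 347  166   67   65 1055] [-0.0070891   0.00125048]
cas ((515.16162109375, -330.5401611328125), (168.2071075439453, 174.35789489746094), 24.541507720947266) [ 347  166   67   65 1055] [-0.0070891   0.00125048]
shift after turn mm [ 10.9   2.6 138.1] turn [ 0.002  0.    -0.007] pos [0.4393 0.2303 0.1451] F [-0.1 -0.1 -0.1] t 33.125 open 0.739
```

```bash
python3 -m jog '[[[0.005,0.001,0.03,0,0,-0.007],[0.005,0.001,0.04,0,0,0],[0,0,0.04,0,0,0],[0,0,0.02,0,0,0],[0,0,0.008,0,0,0],[0,0,0,0,0,0]]]' 0.065
python3 -m jog '[[[0,0,0,0,0,0],[0,0,0,0,0,0],[0,0,0,0,0,0],[0,0,0,0,0,0],[0,0,0,0,0,0]]]' 0.02 25
python3 -c "
from h import *
delta([.4505,.2305,.007],np.deg2rad(14.5))"
```

```text
clock: 33.88
tool_pos: [0.4496, 0.2313, 0.0071]
eef_rot: [0.992, 0.127, 0.0, 0.001]
contact_force: [0.3, 0.4, -1.0]
opening: 0.74
finger_force: 0.0
clock: 34.5
tool_pos: [0.45, 0.231, 0.0076]
eef_rot: [0.992, 0.127, 0.001, 0.001]
contact_force: [-0.2, -2.8, 6.0]
opening: 0.353
finger_force: 25.0
shift after turn mm [0.3 0.6 0.6] turn [ 0.002 -0.001  0.002] pos [0.45   0.231  0.0076] F [-0.2 -2.8  6. ] t 34.5 open 0.353
```

```bash
python3 -m jog '[[[0,0,-0.005,0,0,0],[0,0,-0.03,0,0,0],[0,0,-0.05,0,0,0],[0,0,-0.05,0,0,0],[0,0,0,0,0,0.17],[0,0,0,0,0,0.17],[0,0,0,0,0,0.17],[0,0,0,0,0,0.17],[0,0,0,0,0,0.17],[0,0,0,0,0,0.17],[0,0,0,0,0,0.17],[0,0,0,0,0,0.17]]]'
python3 -m jog '[[[0,0,0,0,0,0.03],[0,0,0,0,0,0]]]'
python3 -c "
from h import *
delta([*box(.002,.035),.14],BY)"
```

```text
clock: 36.0
tool_pos: [0.4485, 0.2327, 0.1418]
eef_rot: [0.85, -0.526, -0.0, 0.001]
contact_force: [-1.0, -0.1, -2.8]
opening: 0.355
finger_force: 25.0
clock: 36.25
tool_pos: [0.4491, 0.2322, 0.142]
eef_rot: [0.844, -0.536, 0.0, 0.0]
contact_force: [-0.7, 0.4, -2.2]
opening: 0.352
finger_force: 25.0
shift after turn mm [547.6 142.3   2. ] turn [ 0.    -0.001  0.007] pos [0.4491 0.2322 0.142 ] F [-0.7  0.4 -2.2] t 36.25 open 0.352
```

```bash
python3 -m jog '[[[0.05,0.013,0,0,0,0.007],[0.05,0.013,0,0,0,0],[0.05,0.013,0,0,0,0],[0.05,0.013,0,0,0,0],[0.05,0.013,0,0,0,0],[0.05,0.013,0,0,0,0],[0.05,0.013,0,0,0,0],[0.05,0.013,0,0,0,0],[0.05,0.013,0,0,0,0],[0.05,0.013,0,0,0,0],[0.048,0.012,0,0,0,0],[0,0,0,0,0,0]]]'
python3 -m jog '[[[0,0,0,0,0,0]]]'
python3 -c "
from h import *
delta([*box(.002,.035),.032],BY)"
```

```text
clock: 37.75
tool_pos: [0.5481, -0.3312, 0.1434]
eef_rot: [0.841, -0.541, 0.002, 0.002]
contact_force: [-0.1, 0.0, -2.1]
opening: 0.355
finger_force: 25.0
clock: 37.88
tool_pos: [0.5489, -0.3246, 0.1424]
eef_rot: [0.842, -0.54, -0.0, -0.0]
contact_force: [-0.5, 0.6, -2.8]
opening: 0.354
finger_force: 25.0
shift after turn mm [  0.3  -0.6 110.4] turn [-0.     0.001 -0.002] pos [ 0.5489 -0.3246  0.1424] F [-0.5  0.6 -2.8] t 37.875 open 0.354
```

```bash
python3 -m jog '[[[0,0.003,0.03,0,0,0],[0,0,0.04,0,0,0],[0,0,0.025,0,0,0],[0,0,0.008,0,0,0],[0,0,0.004,0,0,0],[0,0,0.003,0,0,0],[0,0,0.001,0,0,0],[0,0,0,0,0,0]]]'
python3 -c "
from h import *
delta([*box(.002,.032),.032],BY)"
```

```text
clock: 38.88
tool_pos: [0.5471, -0.327, 0.0327]
eef_rot: [0.842, -0.54, 0.001, 0.0]
contact_force: [-0.3, 2.1, 2.0]
opening: 0.352
finger_force: 25.0
shift after turn mm [-1.1 -0.3  0.7] turn [-0.001 -0.002 -0.003] pos [ 0.5471 -0.327   0.0327] F [-0.3  2.1  2. ] t 38.875 open 0.352
```

```bash
python3 -m jog '[[[0,0,0,0,0,0],[0,0,0,0,0,0],[0,0,0,0,0,0],[0,0,-0.01,0,0,0],[0,0,-0.03,0,0,0],[0,0,-0.05,0,0,0],[0,0,-0.05,0,0,0],[0,0,0,0,0,0]]]' 0.040
python3 - <<'E'
from h import *
delta([.453,.369,.17],np.deg2rad(-6.5))
s=snapshot("top");hsv=cv2.cvtColor(s["frame"],cv2.COLOR_RGB2HSV); V=hsv[...,2];S=hsv[...,1]
print("jar",ray(s,(142.5,256.8),.08))
print("cov",rect(s,(S<60)&(V>130),.005,proj(s,[.453,.369,.005])[0]))
p=ray(s,np.array([(235,250),(333,233),(350,355),(250,378)])/4+[105,205],.005)[:,:2]*1000;print(p.round(0),p.mean(0))
E
```

```text
clock: 39.88
tool_pos: [0.5483, -0.3291, 0.1768]
eef_rot: [0.842, -0.54, 0.005, 0.001]
contact_force: [-0.7, -0.6, 0.4]
opening: 0.454
finger_force: 0.0
shift after turn mm [-173.7 -682.8    6.8] turn [ 1.000e-03 -1.100e-02 -1.028e+00] pos [ 0.5483 -0.3291  0.1768] F [-0.7 -0.6  0.4] t 39.875 open 0.454
jar [[0.53266675 0.44477038 0.08      ]]
cov (((454.1285705566406, 369.87823486328125), (83.83929443359375, 107.59903717041016), 85.4367446899414), array([163, 263,  31,  37, 881], dtype=int32))
[[509. 402.]
 [499. 325.]
 [399. 335.]
 [405. 412.]] [452.8405336  368.15537965]
```

```bash
python3 -m jog '[[[-0.052,-0.0158,0,0,0,0],[-0.052,-0.0158,0,0,0,0],[-0.052,-0.0158,0,0,0,0],[-0.052,-0.0158,0,0,0,0],[-0.052,-0.0158,0,0,0,0],[-0.052,-0.0158,0,0,0,0],[-0.052,-0.0158,0,0,0,0],[-0.052,-0.0158,0,0,0,0],[-0.052,-0.0158,0,0,0,0],[-0.052,-0.0158,0,0,0,0],[-0.052,-0.0158,0,0,0,0],[-0.052,-0.0158,0,0,0,0]]]' 0.045
python3 -m jog '[[[-0.052,-0.0158,0,0,0,0],[0,0,0,0,0,-0.175],[0,0,0,0,0,-0.175],[0,0,0,0,0,-0.175],[0,0,0,0,0,-0.175],[0,0,0,0,0,-0.175],[0,0,0,0,0,-0.17],[0,0,0,0,0,0]]]' 0.045
python3 - <<'E'
from h import *
delta([.444,.370,.012],np.deg2rad(-5.3))
s=snapshot("top");c=s["frame"][130:265,300:460,::-1]
s2=snapshot("scene");d=s2["frame"][150:250,310:430,::-1]
c=cv2.resize(c,(400,338),interpolation=2);d=cv2.resize(d,(400,333),interpolation=2)
o=np.zeros((340,800,3),np.uint8);o[:338,:400]=c;o[:333,400:]=d;cv2.imwrite("pics/both.png",o)
E
```

```text
clock: 41.42
tool_pos: [0.4572, 0.3211, 0.1699]
eef_rot: [0.842, -0.54, 0.0, 0.001]
contact_force: [0.9, -1.1, -0.0]
opening: 0.509
finger_force: 0.0
clock: 42.42
tool_pos: [0.4505, 0.373, 0.1701]
eef_rot: [0.999, -0.049, -0.001, 0.001]
contact_force: [0.0, -0.2, -0.1]
opening: 0.507
finger_force: 0.0
shift after turn mm [ -6.2   3.6 158.1] turn [ 0.002  0.001 -0.005] pos [0.4505 0.373  0.1701] F [ 0.  -0.2 -0.1] t 42.425 open 0.507
```

View pics/both.png

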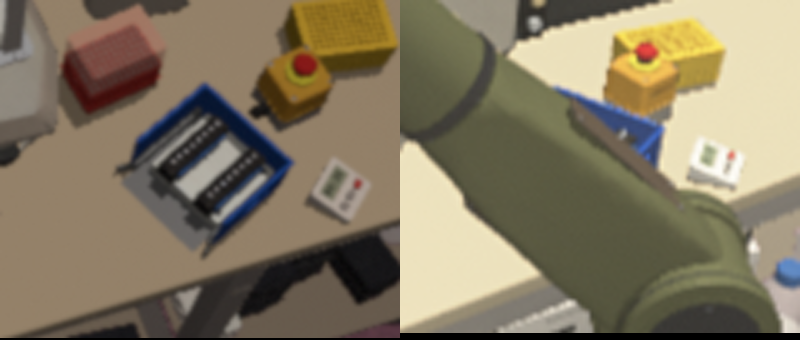

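Both cassettes lie side by side on the block, with nozzle rows centred at crop (192,150) and (233,184). Now I take the cover.

```bash
python3 -m jog '[[[-0.006,0.0035,0.05,0,0,-0.005],[0,0,0.05,0,0,0],[0,0,0.03,0,0,0],[0,0,0.018,0,0,0],[0,0,0.010,0,0,0],[0,0,0,0,0,0]]]' 0.045
python3 -m jog '[[[0,0,0,0,0,0],[0,0,0,0,0,0],[0,0,0,0,0,0],[0,0,0,0,0,0]]]' 0 15
python3 - <<'E'
from h import *
delta([.444,.370,.012],np.deg2rad(-5.3))
s=snapshot("top")
for p in ray(s,[(376.8,190),(393.2,203.6)],.059): print(inbox(p))
E
```

```text
clock: 43.28
tool_pos: [0.4453, 0.3703, 0.0131]
eef_rot: [0.999, -0.046, 0.0, 0.001]
contact_force: [-0.9, -0.8, 1.0]
opening: 0.512
finger_force: 0.0
clock: 43.78
tool_pos: [0.4453, 0.3705, 0.0135]
eef_rot: [0.999, -0.045, 0.001, 0.0]
contact_force: [0.3, -0.6, 2.9]
opening: 0.158
finger_force: 15.0
shift after turn mm [-1.3  0.6  1.5] turn [ 0.001 -0.001  0.002] pos [0.4453 0.3705 0.0135] F [ 0.3 -0.6  2.9] t 43.775 open 0.158
[-0.00480507  0.02575585]
[-0.00147623 -0.04334268]
```

```bash
python3 -m jog '[[[0,0,-0.006,0,0,0],[0,0,-0.03,0,0,0],[0,0,-0.05,0,0,0],[0,0,-0.06,0,0,0],[0,-0.0,0,0,0,-0.175],[0,0,0,0,0,-0.175],[0,0,0,0,0,-0.175],[0,0,0,0,0,0]]]'
python3 - <<'E'
from h import *
delta([*box(0,-.012),.16],BY+np.pi/2)
E
```

```text
clock: 44.82
tool_pos: [0.445, 0.3703, 0.1593]
eef_rot: [0.977, 0.214, 0.0, 0.0]
contact_force: [0.2, 0.1, -0.1]
opening: 0.157
finger_force: 15.0
shift after turn mm [-243.5  672.8   -0.7] turn [ 0.001 -0.    -0.001] pos [0.445  0.3703 0.1593] F [ 0.2  0.1 -0.1] t 44.825 open 0.157
```

```bash
python3 -m jog '[[[-0.0174,0.048,0,0,0,0],[-0.0174,0.048,0,0,0,0],[-0.0174,0.048,0,0,0,0],[-0.0174,0.048,0,0,0,0],[-0.0174,0.048,0,0,0,0],[-0.0174,0.048,0,0,0,0],[-0.0174,0.048,0,0,0,0],[-0.0174,0.048,0,0,0,0],[-0.0174,0.048,0,0,0,0],[-0.0174,0.048,0,0,0,0],[-0.0174,0.048,0,0,0,0],[-0.0174,0.048,0,0,0,0]]]'
python3 -m jog '[[[-0.0174,0.048,0,0,0,0],[-0.0174,0.048,0,0,0,0],[0,0,0,0,0,0],[0,0,0,0,0,0]]]'
python3 - <<'E'
from h import *
delta([*box(0,-.012),.073],BY+np.pi/2)
s=snapshot("top");hsv=cv2.cvtColor(s["frame"],cv2.COLOR_RGB2HSV)
E
```

```text
clock: 46.32
tool_pos: [0.4978, -0.2417, 0.1597]
eef_rot: [0.977, 0.213, -0.0, 0.001]
contact_force: [1.1, -0.3, -0.3]
opening: 0.156
finger_force: 15.0
clock: 46.82
tool_pos: [0.5065, -0.3407, 0.1594]
eef_rot: [0.977, 0.215, -0.0, -0.0]
contact_force: [-0.2, 0.8, -0.9]
opening: 0.156
finger_force: 15.0
shift after turn mm [-1.1  1.5 86.4] turn [-0.001  0.    -0.   ] pos [ 0.5065 -0.3407  0.1594] F [-0.2  0.8 -0.9] t 46.825 open 0.156
```

```bash
python3 -m jog '[[[-0.001,0.0015,0.03,0,0,0],[0,0,0.03,0,0,0],[0,0,0.016,0,0,0],[0,0,0.006,0,0,0],[0,0,0.003,0,0,0],[0,0,0.001,0,0,0],[0,0,0,0,0,0]]]'
python3 - <<'E'
from h import *
delta([*box(0,-.012),.073],BY+np.pi/2)
E
```

```text
clock: 47.75
tool_pos: [0.507, -0.3438, 0.0745]
eef_rot: [0.977, 0.215, 0.001, 0.001]
contact_force: [0.5, 0.5, -1.4]
opening: 0.157
finger_force: 15.0
shift after turn mm [-0.2 -1.5  1.5] turn [ 0.002 -0.001  0.001] pos [ 0.507  -0.3438  0.0745] F [ 0.5  0.5 -1.4] t 47.75 open 0.157
```

```bash
python3 -m jog '[[[0,0,0.001,0,0,0],[0,0,0.001,0,0,0],[0,0,0,0,0,0]]]'
python3 -c "
from h import *
delta([*box(0,-.012),.073],BY+np.pi/2)"
```

```text
clock: 48.12
tool_pos: [0.5068, -0.3437, 0.0725]
eef_rot: [0.977, 0.215, 0.0, 0.001]
contact_force: [-0.4, 0.9, 4.8]
opening: 0.159
finger_force: 15.0
shift after turn mm [-0.1 -1.3 -0.5] turn [ 0.002 -0.001  0.001] pos [ 0.5068 -0.3437  0.0725] F [-0.4  0.9  4.8] t 48.125 open 0.159
```

Contact, with +4.8 N upward. I release, rise, clear the view, and check.

```bash
python3 -m jog '[[[0,0,0,0,0,0],[0,0,0,0,0,0],[0,0,0,0,0,0],[0,0,-0.01,0,0,0],[0,0,-0.03,0,0,0],[0,0,-0.05,0,0,0],[0,-0.04,-0.05,0,0,0],[0,-0.06,0,0,0,0],[0,-0.06,0,0,0,0],[0,-0.06,0,0,0,0],[0,-0.06,0,0,0,0],[0,0,0,0,0,0]]]' 0.04
python3 - <<'E'
from h import *
s=snapshot("top");hsv=cv2.cvtColor(s["frame"],cv2.COLOR_RGB2HSV);m=(hsv[...,1]<60)&(hsv[...,2]>140)
r,st=rect(s,m,.064,proj(s,[*box(0,0),.064])[0]);print(r,st,inbox(np.array(r[0])/1000))
x,y=st[:2];print('\n'.join(''.join('#' if v else '.' for v in q) for q in m[160:232,345:420]))
E
```

```text
clock: 49.62
tool_pos: [0.3867, -0.0862, 0.2107]
eef_rot: [0.976, 0.219, -0.001, -0.001]
contact_force: [0.3, -2.1, 0.3]
opening: 0.456
finger_force: 0.0
((508.7851867675781, -339.4559326171875), (113.68909454345703, 78.48101806640625), 26.26102638244629) [375 178  31  34 500] [-0.00167017 -0.00827764]
...........................................................................
...........................................................................
...........................................................................
...........................................................................
...........................................................................
...........................................................................
...........................................................................
...........................................................................
...........................................................................
...........................................................................
....................................
[... 3975 characters left out ...]
................
...........................................................................
...........................................................................
...........................................................................
...........................................................................
...........................................................................
...........................................................................
...........................................................................
...........................................................................
...........................................................................
```

The cover lies at about (-2,-8) mm in the box frame and its outline looks level. The arm is clear, so I hand in.

```bash
python3 -c "
from plant import *
print(finish_job())"
```

```text
the job is handed in; nothing more can be done
None
```

The job is handed in at about 50 s of the 72 s allowed, with no verdict returned: the block is home against the back wall, both cassettes lie flat on it, the cover lies across them near the box centre, and the arm is clear; I did not re-measure the bystanders.

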